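# Drop the round kiln posts out of their drop-bottom bin

## Robot

A 6-joint arm with a two-finger parallel gripper is mounted at the origin on the work surface. World frame = base frame: x ahead of the robot, y to its left, z up, the work surface at z = 0. Lengths are in m, angles in degrees, forces in N, time in s.
With the tool pointing down it reaches from about 0.225 to 0.725 m from the base axis. Payload 3.1 kg.
Tool frame: the origin (TCP) lies between the finger pads; the fingertips stand 25 mm ahead of it and the grasp point (between the pads) lies 6 mm ahead of it (ctrl.tcp_to_tips is the z of the fingertips in the tool frame, in m); z points along the fingers, x is the direction in which the jaws open and shut, and the axes are right-handed (so a half turn about z gives the same grasp; the last joint's range is limited). The gripper opens to 85 mm and grips with 20 to 120 N. Pads are 22 mm wide; open, the fingers measure 114 mm over their backs; the gripper's body (76 mm by 85 mm) begins 54 mm behind the grasp point. The pads swing forward as they close: fully open they stand 13 mm farther back than shut.
Start: joints at [-76.307, 2.75, 5.684, 92.934, 0, 82.678], TCP at [0.188, -0.49, 0.256] pointing down, gripper open.
Joint ranges: [-166.93, 166.93], [-56.73, 111.36], [-69.38, 81.34], [-121.58, 131.49], [-85.45, 84.26], [-180, 180]. Speed limits (degrees/s): [159.86, 159.86, 180, 180, 180, 180].

## Interface

Orientations are given as a 3x3 rotation matrix whose columns are the frame's x, y, z axes.
In Python, from rig import ctrl gives the robot as it stands. The module is installed in compiled form; this text tells all that it offers.
- The arm moves only by the tool move_arm, never from a script. Its argument "increments" is a list of rows, each a list of 5 numbers: the shift along the tool's x, y, z in m, then the turn about the tool's z in rad, then the opening in per cent of the stroke, from 0 (shut) to 100 (fully open). In form: [[tx, ty, tz, roll, gripper], ...]. A call has 1 to 10 rows; each row shifts and turns the commanded pose from where the row before left it, along the tool's axes as they then stand; what a row does not reach is not made up. A row lasts 1/8 s, in which the tool goes at most 62.5 mm and 10.7 degrees, less where a joint would pass 70% of its speed; a pose out of reach is approached as far as the arm can. A call is refused whole if a number of a shift passes 0.0625 or a number of a turn 0.188, either way. A call with a gripper value outside its range is refused whole. The fingers move at their own pace and stop on an object; "squeeze" is the grip in N (left out, the last holds). Time passes only in rows, so rows that do not move let the fingers close. It gives the time, the measured TCP pose, the force and the opening at its end, in the units of the state.
- ctrl.observe(): the state, without advancing time (a new reading comes with each control period).
- ctrl.capture(name): name is "scene" or "top" or "wrist"; returns a dict with "color" (384x512x3 uint8, red, green, blue), "z_map" (384x512 float32, m along the optical axis (not along the pixel's ray), 0 where there is no reading), "fx", "fy", "cx", "cy" (pixels), "rvec" (rotation vector, rad) and "tvec" (3), from world to camera coordinates, as OpenCV has them; the wrist camera has in their place "hand_eye" (4x4, takes a point from camera to tool coordinates, whose origin is the TCP and whose axes are the tool frame's). Camera axes: x right, y down, z forward; pixel columns grow to the right and rows downward; lengths in m; the calibration is good to about 2 mm. The wrist camera is an equidistant fisheye: a pixel r from the principal point sees the ray r / f radians off the axis. A picture is of the moment at which its call begins: read the wrist's pose just before it.
- ctrl.hand_in(): hands the job in, once; it reports no verdict.
The state is a dict: "clock": time; "joint_pos": joint angles; "joint_velocities": joint speeds; "joint_efforts": joint torques, N m; "position": TCP position; "eef_rot": TCP orientation; "contact_force": force on the tool from outside, world axes, zero at the start; "ft_torque": the same for the moment, N m; "width": opening from 0.0 (shut) to 1.0 (fully open).
Only numpy, scipy, OpenCV 4.12 (cv2) and the standard library are available. Lean on these libraries where they do the work, as an engineer would, in place of code of your own. Each camera call takes 0.05 s, during which the arm holds its last target. There are 200 camera calls.

## Task

Two drop-bottom bins of kiln posts stand on the bench; take the one that holds the round posts and slide its bolt sideways by the ball-topped handle, to the left as you face the bolt from the robot, until the hinged floor swings down and both round posts lie in the steel pan underneath. Leave the bin of square posts shut.

Things in the scene. Friction and masses are not known exactly. Their poses are not given: they have to be found in the camera images.
- round_knob (a point): Centre of the black ball knob (28 mm) atop the bolt handle of the round-post bin: 295 mm above the table, 40 mm above the bin's rim, 23 mm out from its robot-side wall, on an upright 10 mm steel stem, so it can be pinched or pushed from above. Moves with the bolt. y axis: the bolt's opening direction (robot's left, up to 0.25 rad askew); z up; x from the knob towards the bin.
- round_bolt (a joint): Steel bolt of the round-post bin, m drawn along +y of round_knob: 0 fully shut, 0.055 end stop, starts at 0 to 0.008. It carries the tongue of the floor and lets it go at about 0.030. Takes 2 to 5 N and stays where left. The bin: open plywood box 136 x 146 mm, rim at 255 mm, on four steel legs, fixed; its twin with the same bolt and knob holds square posts.
- round_flap (a joint): Hinged plywood floor of the bin with the round posts, 119 x 128 x 6 mm, 185 mm above the table when shut, hinged along its edge away from the robot. 0 rad: shut; it falls open by itself when the bolt lets go and hangs at its stop at about 1.35 rad.
- round_pan (a point): Centre of the inner floor (4 mm above the table) of the steel catch pan fixed under the round-post bin: inside 182 mm along x, 134 mm along y, walls rise 31 mm. Axes parallel to those of round_knob; the knob of the fully shut bolt lies at x -71, y +30, z +291 mm from here. The bin stands over it, its middle at x +20 mm.
- round_post_a: Round kiln post of white ceramic, a solid cylinder 42 mm in diameter and 52 mm high, about 160 g; it stands upright in its bin at the start. Origin at the centre of its underside, z along the cylinder's axis.
- round_post_b: The second round kiln post, the same as round_post_a.
- square_flap (a joint): Hinged floor of the other bin, which holds two white square posts 38 x 38 x 52 mm. 0 rad: shut, and it must stay so.
Not all that is in view belongs to the job. Leave any black or yellow look-alike of the round_post_b alone.

How it is judged (in metres and radians):
At the end, for the whole second after the job is handed in: Round-post bin's floor open past 1.0 rad; both round posts at rest (under 0.03 m/s) in the pan below it (origins within 95 mm in x, 71 mm in y of the pan's centre, under 60 mm above its floor); square-post bin's floor shut (under 0.1 rad) (value of joint round_flap above 1 rad and value of joint square_flap below 0.1 rad and x of round_post_a in the frame of round_pan between -0.095 and 0.095 m and y of round_post_a in the frame of round_pan between -0.071 and 0.071 m and z of each of round_post_a, round_post_b in the frame of round_pan below 0.06 m and linear speed of each of round_post_a, round_post_b below 0.03 m/s and x of round_post_b in the frame of round_pan between -0.095 and 0.095 m and y of round_post_b in the frame of round_pan between -0.071 and 0.071 m); the robot touches nothing.
It fails at once if the floor of the square-post bin comes open (more than 0.15 rad) (value of joint square_flap above 0.15 rad).
It also fails if it takes over 38 s, if anything falls off the work surface, if the arm or the gripper's body presses on something with over 40 N, if the wrist force passes 120 N, or if a joint passes its speed limit or range.

## Working session

There is one attempt and no reset: what is moved stays moved. The work goes in short steps, Python scripts to look and compute and a tool call to move; the robot and the scene stay as the last step left them, time stands still between calls to the robot, and variables do not carry over. Pictures are saved under pics/ and viewed, about 8 in all and at most 12, crops included, and the job is handed in when it is done.

Besides the shell and the picture viewer there is one more tool, called after "Call:" in YAML: its name, and indented under it one key for each argument. move_arm: Moves the arm, as the interface text tells. Its arguments: {"type":"object","properties":{"increments":{"type":"array","items":{"type":"array","items":{"type":"number"}}},"squeeze":{"type":"number"}},"required":["increments"]}

```bash
mkdir -p pics
cat > h.py <<'E'
import numpy as np, cv2
from rig import ctrl
def world(c):
    z=c["z_map"]; v,u=np.mgrid[:z.shape[0],:z.shape[1]]
    P=np.dstack([(u-c["cx"])/c["fx"]*z,(v-c["cy"])/c["fy"]*z,z])
    R=cv2.Rodrigues(np.array(c["rvec"],float))[0]
    W=(P-np.array(c["tvec"],float).ravel())@R
    W[z<=0]=np.nan
    return W
E
python3 - <<'E'
from h import *
s=ctrl.observe(); print(s["clock"],s["position"],s["eef_rot"],s["width"],ctrl.tcp_to_tips)
for n in("scene","top"):
    c=ctrl.capture(n); np.savez(f"{n}.npz",**c)
    cv2.imwrite(f"pics/{n}0.png",cv2.resize(c["color"][:,:,::-1],(768,576)))
    W=world(c); R=cv2.Rodrigues(np.array(c["rvec"],float))[0]; print(n,-R.T@np.array(c["tvec"]).ravel(),c["fx"])
    m=(c["color"].max(2)<60)&(abs(W[...,2]-.3)<.02)
    k,l,st,ce=cv2.connectedComponentsWithStats(m.astype(np.uint8))
    for i in range(1,k):
        if st[i,4]>8: print(st[i],ce[i].round(1),np.nanmean(W[l==i],0).round(4),np.nanmax(W[l==i][:,2]))
E
```

```text
0.0 [ 0.1881284  -0.48952703  0.25511638] [[ 3.58602461e-01 -9.33490218e-01 -5.35965437e-04]
 [-9.33487419e-01 -3.58602712e-01  2.30942306e-03]
 [-2.34802250e-03 -3.27847800e-04 -9.99997190e-01]] 1.0033869646725808 0.025
scene [1.41036272 0.26777917 0.970461  ] 403.52163676493467
[469   0  18   7  76] [479.2   1.9] [-0.8472  0.757   0.2904] 0.3071609667401969
[488   0   6   6  18] [490.1   2.3] [-0.8354  0.802   0.2964] 0.3091755603561252
[123  58  43  14 261] [145.   64.3] [ 0.1955 -0.4855  0.3037] 0.3199506794805199
[272  78  35  12 367] [289.   83.7] [0.1916 0.0423 0.3002] 0.31987405834286103
[196 118   8   9  55] [199.6 122. ] [ 0.4836 -0.1644  0.2997] 0.3105907204138515
[341 151   9  10  68] [344.9 155.4] [0.5308 0.2675 0.3001] 0.30898656425359355
top [0.47279713 0.0585147  1.0932103 ] 400.2997536069054
[126 212  14  13 144] [132.5 218. ] [0.5207 0.2675 0.3053] 0.311927737653055
[345 232  15  13 144] [352.1 237.8] [ 0.4739 -0.1624  0.305 ] 0.31216903764037945
[264 379  18   5  51] [274.3 381.7] [ 0.2028 -0.0026  0.2897] 0.3045735763598362
```

View pics/scene0.png

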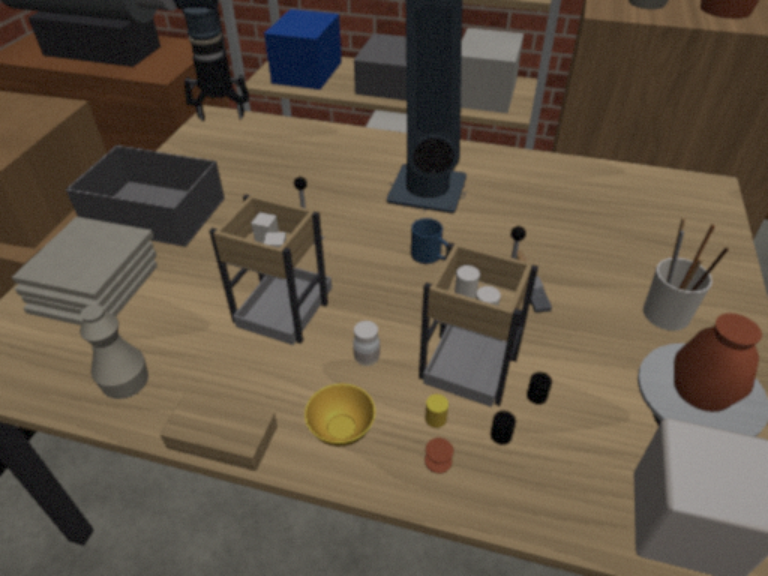

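View pics/top0.png

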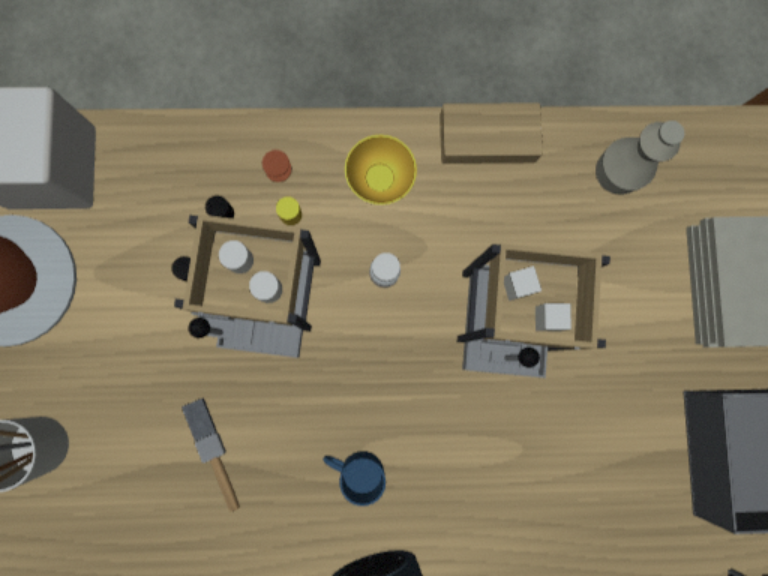

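Candidates (768-px top view): left bin at (250,270), knob (199,327), holds posts with round tops. Right bin at (545,300), knob (529,357), holds posts with square tops. The left one fits. I'll confirm it in a crop and measure its yaw.

Run:
```python
from h import *
T=np.load("top.npz"); S=np.load("scene.npz")
a=cv2.resize(T["color"][135:245,110:220,::-1],(400,400),interpolation=cv2.INTER_CUBIC)
b=cv2.resize(T["color"][155:255,300:410,::-1],(400,400),interpolation=cv2.INTER_CUBIC)
cv2.imwrite("pics/crop.png",np.hstack([a,b]))
for n,c in(("top",T),("scene",S)):
    W=world(c)
    for nm,k in(("round",(.525,.2675)),("square",(.478,-.1635))):
        m=(W[...,2]>.245)&(W[...,2]<.262)&(np.hypot(W[...,0]-k[0]-.09,W[...,1]-k[1]+.03)<.12)
        p=W[m][:,:2]; r=cv2.minAreaRect(p.astype(np.float32)); print(n,nm,len(p),np.round(r[0],4),np.round(r[1],3),r[2])
    # knob centre by ray onto z=.295
    R=cv2.Rodrigues(c["rvec"])[0]; C=-R.T@c["tvec"].ravel()
    for u,v in {"top":[(132.5,218),(352.1,237.8)],"scene":[(344.9,155.4),(199.6,122.)]}[n]:
        d=R.T@np.array([(u-c["cx"])/c["fx"],(v-c["cy"])/c["fy"],1]); print(n,(C+d*(.295-C[2])/d[2]).round(4))
```

```text
top round 1293 [0.5939 0.2247] [0.17  0.164] 81.49861145019531
top square 1324 [ 0.5483 -0.2068] [0.17  0.163] 83.0760498046875
top [0.5214 0.2703 0.295 ]
top [ 0.4738 -0.1652  0.295 ]
scene round 859 [0.5979 0.2214] [0.17  0.161] 81.39289093017578
scene square 728 [ 0.5518 -0.2088] [0.171 0.165] 84.20899963378906
scene [0.5242 0.2674 0.295 ]
scene [ 0.4772 -0.1675  0.295 ]
```

View pics/crop.png

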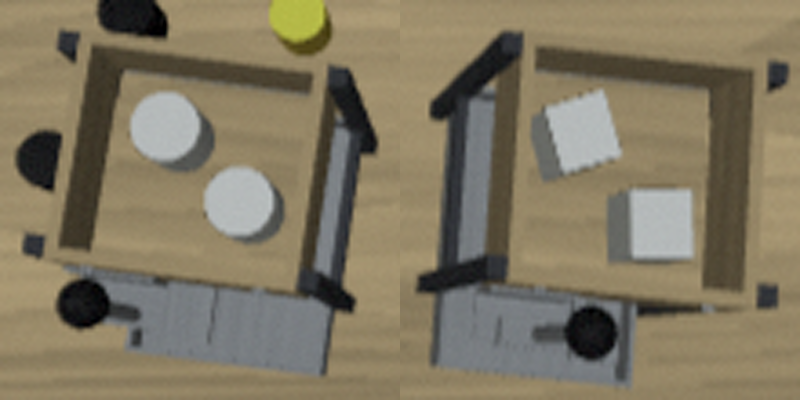

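The crop confirms it: the left bin holds two round tops at crop (165,127) and (240,200), while the right bin's tops are square. The bolt axis is about (0.148, 0.989), and the knob is near (0.523, 0.269, 0.295). First I'll raise the tool and turn its x axis onto the bolt direction (−2.63 rad).

Call:
move_arm:
  increments:
    - [0, 0, -0.05, -0.18, 100]
    - [0, 0, -0.05, -0.18, 100]
    - [0, 0, -0.045, -0.18, 100]
    - [0, 0, 0, -0.18, 100]
    - [0, 0, 0, -0.18, 100]
    - [0, 0, 0, -0.18, 100]
    - [0, 0, 0, -0.18, 100]
    - [0, 0, 0, -0.18, 60]
    - [0, 0, 0, -0.18, 60]
    - [0, 0, 0, -0.18, 60]

```text
clock: 1.35
position: [0.1882, -0.49, 0.4007]
eef_rot: [[0.824, 0.566, -0.0], [0.566, -0.824, 0.001], [0.0, -0.001, -1.0]]
contact_force: [-0.3, 0.1, 0.2]
width: 0.602
```

Call:
move_arm:
  increments:
    - [0, 0, 0, -0.18, 60]
    - [0, 0, 0, -0.18, 60]
    - [0, 0, 0, -0.18, 60]
    - [0, 0, 0, -0.18, 60]
    - [0, 0, 0, -0.11, 60]
    - [0, 0, 0, 0, 60]

```text
clock: 2.1
position: [0.1883, -0.49, 0.4007]
eef_rot: [[0.146, 0.989, -0.0], [0.989, -0.146, 0.001], [0.001, -0.0, -1.0]]
contact_force: [0.2, 0.4, -0.9]
width: 0.596
```

Call:
move_arm:
  increments:
    - [0.05, 0.014, 0, 0, 60]
    - [0.05, 0.014, 0, 0, 60]
    - [0.05, 0.014, 0, 0, 60]
    - [0.05, 0.014, 0, 0, 60]
    - [0.05, 0.014, 0, 0, 60]
    - [0.05, 0.014, 0, 0, 60]
    - [0.05, 0.014, 0, 0, 60]
    - [0.05, 0.014, 0, 0, 60]
    - [0.05, 0.014, 0, 0, 60]
    - [0.05, 0.014, 0, 0, 60]

```text
clock: 3.35
position: [0.3993, -0.0138, 0.4013]
eef_rot: [[0.146, 0.989, 0.0], [0.989, -0.146, -0.0], [-0.0, 0.0, -1.0]]
contact_force: [0.4, -0.9, 0.9]
width: 0.603
```

Call:
move_arm:
  increments:
    - [0.05, 0.014, 0, 0, 60]
    - [0.05, 0.014, 0, 0, 60]
    - [0.05, 0.014, 0, 0, 60]
    - [0.05, 0.014, 0, 0, 60]
    - [0.05, 0.014, 0, 0, 60]
    - [0.05, 0.01, 0, 0, 60]
    - [0, 0, 0, 0, 60]
    - [0, 0, 0, 0, 60]

```text
clock: 4.35
position: [0.5212, 0.2696, 0.4008]
eef_rot: [[0.145, 0.989, -0.001], [0.989, -0.145, -0.001], [-0.001, -0.001, -1.0]]
contact_force: [-0.2, -0.6, -0.2]
width: 0.597
```

Run:
```python
from h import *
s=ctrl.observe(); p=np.array(s["position"]); R=np.array(s["eef_rot"]); print(s["clock"],p,s["joint_pos"])
c=ctrl.capture("wrist"); img=c["color"].copy(); H=np.array(c["hand_eye"])
C=p+R@H[:3,3]; Rc=R@H[:3,:3]
# candidates of dark blobs -> plane z=.295
m=(img.max(2)<50).astype(np.uint8)
k,l,st,ce=cv2.connectedComponentsWithStats(m)
for i in range(1,k):
    if 60<st[i,4]<8000:
        u,v=ce[i]; d=np.array([u-c["cx"],v-c["cy"]]); r=np.hypot(*d); th=r/c["fx"]
        ray=Rc@np.r_[d/r*np.sin(th),np.cos(th)]; X=C+ray*(.295-C[2])/ray[2]
        print(st[i],ce[i].round(1),X.round(4))
cv2.imwrite("pics/wrist1.png",cv2.resize(img[:,:,::-1],(768,576)))
```

```text
4.35 [0.52123789 0.26964168 0.40082203] [ 2.08214864e+01  1.90486749e+01  4.15449591e+01  1.12580516e+02
 -2.87925391e-02  2.91563621e+01]
[441  25  71  11 174] [478.7  30.1] [0.3907 0.4949 0.295 ]
[138 162  54  49 380] [169.5 184.4] [0.4975 0.2039 0.295 ]
[  0 173  69  62 539] [ 33.9 195.9] [0.4865 0.0563 0.295 ]
[288 176  42  47 815] [310.4 204.5] [0.5307 0.3136 0.295 ]
[238 184  34  34 909] [254.7 200.4] [0.5207 0.2696 0.295 ]
[  2 226  78  69 631] [ 38.6 259.8] [0.5559 0.0283 0.295 ]
[175 244  12   9  68] [180.7 248.5] [0.5551 0.1997 0.295 ]
[324 244  12   9  68] [329.1 248.5] [0.5738 0.3269 0.295 ]
```

View pics/wrist1.png

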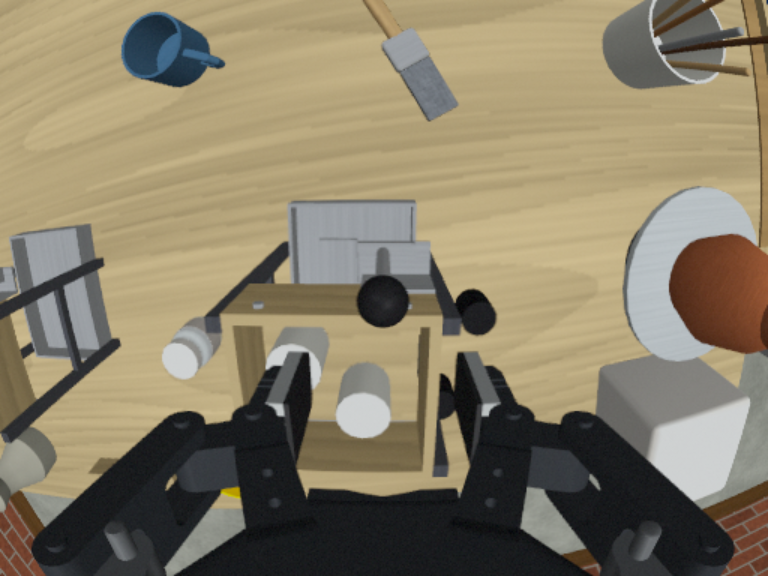

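The wrist view shows the knob at (382,301). It measures (0.5207, 0.2696), right under the TCP, with the bin walls parallel to the jaws. I'll lower over it and narrow the jaws without squeezing.

Call:
move_arm:
  increments:
    - [0, 0, 0.03, 0, 60]
    - [0, 0, 0.03, 0, 60]
    - [0, 0, 0.02, 0, 60]
    - [0, 0, 0.018, 0, 60]
    - [0, 0, 0, 0, 42]
    - [0, 0, 0, 0, 38]
    - [0, 0, 0, 0, 38]
  squeeze: 20

```text
clock: 5.28
position: [0.5218, 0.2696, 0.3051]
eef_rot: [[0.145, 0.989, 0.003], [0.989, -0.145, 0.001], [0.001, 0.002, -1.0]]
contact_force: [-0.1, 0.4, -1.2]
width: 0.381
```

Call:
move_arm:
  increments:
    - [0.008, 0, 0, 0, 38]
    - [0.008, 0, 0, 0, 38]
    - [0.008, 0, 0, 0, 38]
    - [0, 0, 0, 0, 38]

```text
clock: 5.78
position: [0.5249, 0.2949, 0.3029]
eef_rot: [[0.143, 0.99, -0.001], [0.99, -0.143, 0.001], [0.001, -0.001, -1.0]]
contact_force: [1.2, 0.2, -0.2]
width: 0.378
```

Call:
move_arm:
  increments:
    - [0.008, 0, 0, 0, 38]
    - [0.008, 0, 0, 0, 38]
    - [0.006, 0, 0, 0, 38]

```text
clock: 6.15
position: [0.528, 0.3159, 0.303]
eef_rot: [[0.144, 0.99, -0.001], [0.99, -0.144, -0.0], [-0.0, -0.001, -1.0]]
contact_force: [-0.0, -1.2, -0.3]
width: 0.378
```

```bash
cat > look.py <<'E'
from h import *
import sys
c=ctrl.capture("scene"); cv2.imwrite(sys.argv[1],cv2.resize(c["color"][75:285,130:410,::-1],(800,600),interpolation=cv2.INTER_CUBIC))
W=world(c); m=(c["color"].min(2)>130)&(np.hypot(W[...,0]-.6,W[...,1]-.22)<.11)&(W[...,2]<.26)
k,l,st,ce=cv2.connectedComponentsWithStats(m.astype(np.uint8))
for i in range(1,k):
    if st[i,4]>15: print(st[i],np.nanmean(W[l==i],0).round(3))
print({k:ctrl.observe()[k] for k in("clock","position","contact_force")})
E
python3 look.py pics/s1.png
```

```text
{'clock': 6.2, 'position': array([0.52803515, 0.31662719, 0.3028788 ]), 'contact_force': array([ 1.03129238, -0.85184997,  0.0027963 ])}
```

View pics/s1.png

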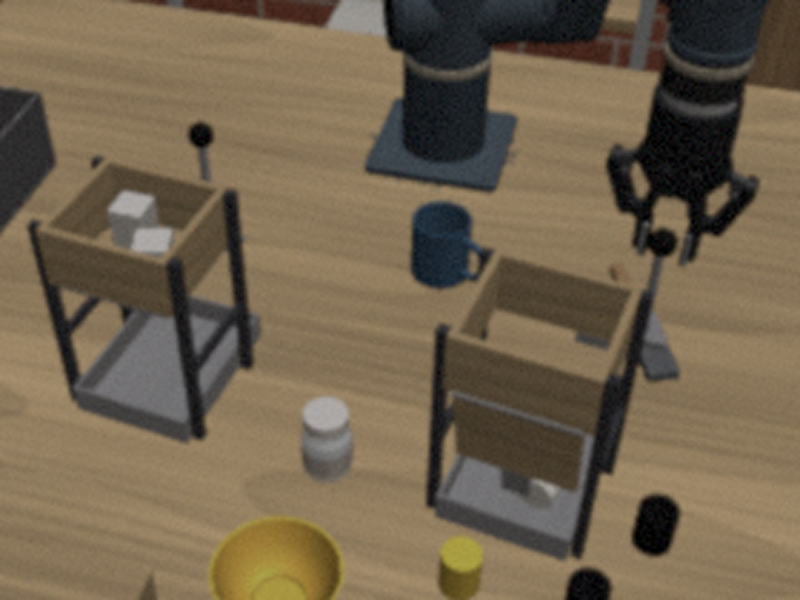

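The flap hangs open at (520,440), the bin is empty, and a post shows in the pan at (543,492). I'll open the jaws and lift straight clear, then let things settle.

Call:
move_arm:
  increments:
    - [-0.004, 0, 0, 0, 55]
    - [0, 0, 0, 0, 60]
    - [0, 0, -0.03, 0, 60]
    - [0, 0, -0.04, 0, 60]
    - [0, 0, -0.05, 0, 60]
    - [0.03, -0.04, 0, 0, 60]
    - [0.03, -0.05, 0, 0, 60]
    - [0.03, -0.05, 0, 0, 60]
    - [0, -0.05, 0, 0, 60]
    - [0, 0, 0, 0, 60]

```text
clock: 7.45
position: [0.3489, 0.4284, 0.4244]
eef_rot: [[0.14, 0.99, -0.0], [0.99, -0.14, 0.001], [0.001, -0.001, -1.0]]
contact_force: [1.1, 0.3, 0.7]
width: 0.607
```

```bash
sed -i 's/c=ctrl.capture("scene")/t=ctrl.capture("top"); c=ctrl.capture("scene")/; s#cv2.imwrite(sys.argv\[1\].*#cv2.imwrite(sys.argv[1],np.hstack([cv2.resize(c["color"][160:280,270:370,::-1],(400,480)),cv2.resize(t["color"][120:250,100:210,::-1],(400,480))]))#' look.py; sed -i 's/&(W\[...,2\]<.26)/\&(W[...,2]<.2)/;s/min(2)>130/min(2)>110/' look.py; python3 look.py pics/s2.png
```

```text
[288 237  16  13  87] [0.616 0.173 0.004]
[317 243   9   6  23] [0.633 0.25  0.038]
{'clock': 7.55, 'position': array([0.35218014, 0.42788307, 0.42392879]), 'contact_force': array([ 0.40152998,  0.48795014, -0.4312856 ])}
```

View pics/s2.png

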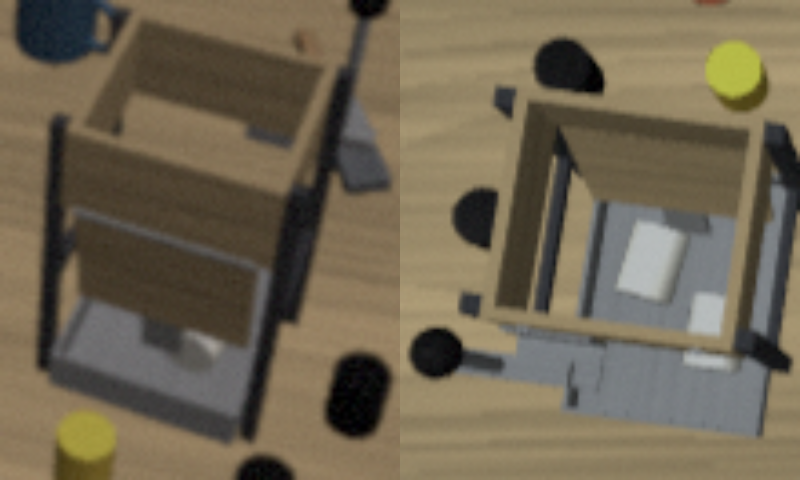

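Call:
move_arm:
  increments:
    - [0, 0, 0, 0, 60]
    - [0, 0, 0, 0, 60]
    - [0, 0, 0, 0, 60]
    - [0, 0, 0, 0, 60]
    - [0, 0, 0, 0, 60]
    - [0, 0, 0, 0, 60]
    - [0, 0, 0, 0, 60]
    - [0, 0, 0, 0, 60]

```text
clock: 8.55
position: [0.3524, 0.4279, 0.4233]
eef_rot: [[0.144, 0.99, 0.0], [0.99, -0.144, 0.0], [0.0, -0.0, -1.0]]
contact_force: [0.2, 0.6, 0.2]
width: 0.601
```

Run:
```python
from h import *
x=np.array([.989,-.146]); y=np.array([.146,.989]); k=np.array([.5207,.2696]); pan=k+.071*x-.034*y
for j in range(2):
    c=ctrl.capture("top"); W=world(c); g=c["color"].astype(int)
    m=(g.min(2)>135)&(np.ptp(g,axis=2)<30)&(np.hypot(W[...,0]-pan[0],W[...,1]-pan[1])<.13)&(W[...,2]<.15)
    n,l,st,ce=cv2.connectedComponentsWithStats(m.astype(np.uint8))
    for i in range(1,n):
        if st[i,4]>15:
            P=W[l==i]; d=P[:,:2]-pan; q=np.c_[d@x,d@y]
            print(st[i,4],ce[i].round(2),"x",np.percentile(q[:,0],[2,98]).round(3),"y",np.percentile(q[:,1],[2,98]).round(3),"ztop",np.nanpercentile(P[:,2],[10,50,90]).round(3))
c=ctrl.capture("scene");W=world(c)
s=np.array([.474,-.165])+.091*x-.034*y
m=(c["color"].min(2)>110)&(np.hypot(W[...,0]-s[0],W[...,1]-s[1])<.07)&(W[...,2]>.2)
print("square posts px",m.sum(),np.nanmax(W[m][:,2]), ctrl.observe()["clock"])
```

```text
265 [167.98 189.86] x [-0.005  0.045] y [0.006 0.043] ztop [0.038 0.044 0.047]
96 [183.84 204.16] x [-0.025  0.002] y [-0.034 -0.011] ztop [0.039 0.044 0.048]
46 [184.09 217.37] x [-0.05  -0.041] y [-0.044 -0.012] ztop [0.03  0.044 0.047]
265 [168.02 189.94] x [-0.005  0.045] y [0.006 0.042] ztop [0.038 0.044 0.047]
95 [183.83 204.14] x [-0.026  0.002] y [-0.035 -0.011] ztop [0.038 0.044 0.048]
46 [183.93 217.37] x [-0.05  -0.041] y [-0.044 -0.011] ztop [0.03  0.043 0.047]
square posts px 216 0.23978398025893322 8.7
```

Both posts lie on their sides flat on the pan floor (tops at 44 to 46 mm) and well inside its limits. They aren't moving, the square posts are still in their bin, and the arm is clear. Handing in.

```bash
python3 -c "
from rig import ctrl
print(ctrl.hand_in())"
```

```text
the job is handed in; nothing more can be done
None
```

I slid the bolt of the round-post bin (the left one) to the robot's left by about 45 mm, holding the knob between nearly closed jaws. The floor dropped open and both round posts fell into the pan. I then lifted the arm clear and handed in at about 8.7 s.

**Last checks:**
- **Round posts:** both lie on their sides in the pan, at about x −0.05 to 0.045 and y −0.044 to 0.043 m from its centre. Their tops are about 44 mm above the table, and neither moved between two consecutive images.
- **Round-post floor:** it hangs open in the images; I judged this by eye and did not measure the angle.
- **Square-post bin:** both posts were still up in the bin (tops at about 0.24 m), so its floor is shut.
- **Forces:** the readings stayed around 1 N.

**Disagreements:** the first knob estimates from the top and scene cameras differed by about 3 mm. The wrist camera placed the knob directly under the tool, so I used that. The fitted bin rim put the bin's middle about 12 mm nearer the knob than the description says, possibly because the fit took in the legs; I only used its angle.

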